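# Set a throttled air line: needle valve, then ball valve

### The job

Prepare the air line on the bench: move the oil bottle with the red nozzle out of the red lever's way and stand it upright in the yellow drip tray, and turn the black needle-valve knob until its white pointer points at the green tab on its dial. Only when both are done, open the ball valve by swinging its red lever until it stands over the green tab on its scale. Let go of everything and leave all the other things where they stand, upright.

Things in the scene. Friction and masses are not known exactly. Their poses are not given: they have to be found in the camera images.
- ball_valve: quarter-turn brass ball valve screwed to the bench, pipe along its y axis (166 mm long with its blue end fittings, up to z = 43 mm). Origin: on the bench, under the upright stem about which the lever turns. A round white scale plate (radius 54 mm, top at z = 43 mm) lies under the lever, with ticks only over the lever's travel
- lever (a joint): angle of the red lever about the upright stem, 0 to 1.571 rad; 0 = shut, lever along the valve's -x axis; it grows counter-clockwise seen from above, so the lever points along (-cos q, -sin q) in the valve's frame. It stays where it is left; friction torque about 0.2 N m. Starts nearly shut (below 0.08 rad)
- lever_grip (a point): point in the middle of the lever's red sleeve, 105 mm from the stem axis and 74 mm above the bench; its -x axis points outward along the lever. The sleeve is a level bar 14 mm wide, 18 mm high (z 65 to 83 mm), from 60 to 134 mm from the axis; the steel hub at the stem is 26 mm across and ends at z = 81 mm; nothing is under the sleeve outside the scale plate
- lever_tab: the green tab's carrier: origin at the ball valve's origin (on the stem axis, at bench height); its -x axis points from the stem to the tab, so the lever is right when it points along this direction. The tab does not move
- lever_mark (a point): top of the green tab (16 mm radially, 10 mm wide) on the ball valve's scale plate, 48 mm from the stem axis, 50 mm above the bench, below the lever
- needle_valve: aluminium needle-valve block 66 x 66 x 30 mm screwed to the bench with blue fittings on its two y sides (106 mm over them) and a round white dial (radius 40 mm, top z = 37 mm). Origin: on the bench under the knob's upright axis
- knob (a joint): angle of the black knob about its upright axis, -0.52 to 1.57 rad; at 0 its white pointer end points along the block's -x axis; it grows counter-clockwise seen from above, so the pointer points along (-cos q, -sin q) in the block's frame. It stays where it is left; friction torque about 0.06 N m. It must be turned counter-clockwise by 0.4 to 1.5 rad to reach the tab
- knob_grip (a point): on the knob's axis 60 mm above the bench, in its grip bar: bar 11 mm wide, 46 mm long, from z = 46 to 70 mm, above a skirt 38 mm across; the bar lies along this point's x axis, and the end with the white line (-x) is the pointer
- knob_tab: the dial's green tab carrier: origin at the needle valve's origin; its -x axis points from the knob's axis to the tab, so the knob is right when its pointer points along this direction. The tab does not move
- knob_mark (a point): top of the green tab (10 mm radially, 7 mm wide) on the dial, 34 mm from the knob's axis, 42 mm above the bench
- drip_tray: yellow drip tray fixed to the bench, 176 mm along its x, 110 mm along its y, wall 3 mm thick, rim 14 mm high, floor 3 mm above the bench. Origin: on the bench under its centre
- oil_bottle: oil bottle, clear body 42 mm in diameter, red cap and thin red nozzle, 126 mm high in all, standing upright in the sweep of the red lever. Origin: centre of its underside. Loose, about 0.09 kg; the 42 mm body reaches up to z = 88 mm, cap 22 mm across to 98 mm, nozzle 7 mm across above
- flux_bottle: small bottle, 32 mm diameter, 75 mm high, black cap, standing near the middle line of the drip tray, at most 55 mm along the tray's x from its centre, so that one end of the tray has room; it stays there. Origin: centre of its underside
- steel_cup: light grey steel cup, 48 mm diameter, 66 mm high, standing beside the ball valve's lever on the shut side; leave alone. Origin: centre of its underside
- carton: brown card box 90 x 68 x 58 mm; leave alone. Origin: centre of its underside
- stepper: stepper motor 67 x 42 x 42 mm beside the needle valve; leave alone. Origin: under its centre
- spool: black solder spool, 55 mm diameter, 38 mm high; leave alone. Origin: centre of its underside
- fuse_box: white card box 55 x 85 x 32 mm; leave alone. Origin: centre of its underside
- mould_cup: clear resin cup, 76 mm diameter, 40 mm high; leave alone. Origin: centre of its underside
Mind the look-alikes: they are no part of the job. Of the things that look like the oil_bottle, the middle-sized one is meant.

How it is judged:
By the outcome, as a careful person would: the job done as asked, in the order asked, and still so for the second after the job is handed in, with the robot touching nothing.
It also fails if it takes over 67 s, if anything falls off the work surface, if the arm or the gripper's body presses on something with over 40 N, if the wrist force passes 120 N, or if a joint passes its speed limit or range.

### The arm

A 6-joint arm with a two-finger parallel gripper is mounted at the origin on a cart in front of the work surface, level with it; the furniture and walls round the work are solid. World frame = base frame: x ahead of the robot, y to its left, z up, the work surface at z = 0. Lengths are in m, angles in degrees, forces in N, time in s.
With the tool pointing down it reaches from about 0.325 to 0.9 m from the base axis. Payload 3.5 kg.
Tool frame: the origin (TCP) lies midway between the tips of the shut fingers; the grasp point (between the pads) lies 19 mm behind it; z points along the fingers, y is the direction in which the jaws open and shut (so a half turn about z gives the same grasp; the last joint's range is limited). The gripper opens to 85 mm and grips with 20 to 120 N. Pads are 22 mm wide; open, the fingers measure 114 mm over their backs; the gripper's body (76 mm by 85 mm) begins 54 mm behind the grasp point. The pads swing forward as they close: fully open they stand 13 mm farther back than shut.
Start: joints at [-80.81, 15.837, -1.513, 72.651, 0, 84.076], TCP at [0.163, -0.603, 0.231] pointing down, gripper open.
Joint ranges: [-178.77, 178.77], [-48.84, 107.48], [-61.69, 71.31], [-111.58, 123.2], [-90, 87.43], [-180, 180]. Speed limits (degrees/s): [147.25, 147.25, 180, 180, 180, 180].

### API

Orientations are given as [roll, pitch, yaw] about the fixed x, y, z axes, in that order (R = Rz(yaw) Ry(pitch) Rx(roll)).
In Python, from rig import get_obs, camera, sign_off gives the robot as it stands. The module is installed in compiled form; this text tells all that it offers.
- The arm moves only by the tool play_rows, never from a script. Its argument "commands" is text: rows parted by semicolons, each of 7 numbers parted by spaces: the turn, a rotation vector about the tool's x, y, z normalised to -1 to 1, where 1 is 2 pi rad, then the shift along the tool's x, y, z normalised to -1 to 1, where 1 is 80 mm, then the opening, from 0 (shut) to 1 (fully open). In form: wx wy wz dx dy dz hand; .... A call has 1 to 20 rows; each row shifts and turns the commanded pose from where the row before left it, along the tool's axes as they then stand; what a row does not reach is not made up. A row lasts 1/10 s, in which the tool goes at most 50 mm and 8.59 degrees, less where a joint would pass 70% of its speed; a pose out of reach is approached as far as the arm can. A call with a number of a shift or a turn outside -1 to 1 is refused whole. A call with a gripper value outside its range is refused whole. The fingers move at their own pace and stop on an object; "squeeze" is the grip in N (left out, the last holds). Time passes only in rows, so rows that do not move let the fingers close. It gives the time, the measured TCP pose, the force and the opening at its end, in the units of the state.
- get_obs(): the state, without advancing time (a new reading comes with each control period).
- camera(name): name is "side" or "top" or "wrist"; returns a dict with "color" (384x512x3 uint8, red, green, blue), "range_z" (384x512 float32, m along the optical axis (not along the pixel's ray), 0 where there is no reading), "fx", "fy", "cx", "cy" (pixels), "R" (3x3) and "t" (3): a world point X has camera coordinates R X + t; the wrist camera has in their place "mount" (4x4, takes a point from camera to tool coordinates, whose origin is the TCP and whose axes are the flange's). Camera axes: x right, y down, z forward; pixel columns grow to the right and rows downward; lengths in m; the calibration is good to about 2 mm. The wrist camera is an equidistant fisheye: a pixel r from the principal point sees the ray r / f radians off the axis. A picture is of the moment at which its call begins: read the wrist's pose just before it.
- sign_off(): hands the job in, once; it reports no verdict.
The state is a dict: "t": time; "joint_pos": joint angles; "joint_vel": joint speeds; "joint_torque": joint torques, N m; "tool_pos": TCP position; "orientation": TCP orientation; "wrist_force": force on the tool from outside, world axes, zero at the start; "ft_torque": the same for the moment, N m; "opening": finger opening in m.
Only numpy, scipy, OpenCV 4.12 (cv2) and the standard library are available. Lean on these libraries where they do the work, as an engineer would, in place of code of your own. Each camera call takes 0.05 s, during which the arm holds its last target. There are 200 camera calls.

## Working session

There is one attempt and no reset: what is moved stays moved. The work goes in short steps, Python scripts to look and compute and a tool call to move; the robot and the scene stay as the last step left them, time stands still between calls to the robot, and variables do not carry over. Pictures are saved under pics/ and viewed, about 8 in all and at most 12, crops included, and the job is handed in when it is done.

Besides the shell and the picture viewer there is one more tool, called after "Emit:" as name(argument=value, ...), one argument or row to a line, values as JSON. play_rows: Moves the arm, as the interface text tells. Scaled input: -1 to 1 covers 80 mm each way for a shift and 2 pi rad each way for a turn. Its arguments: {"type":"object","properties":{"commands":{"type":"string"},"squeeze":{"type":"number"}},"required":["commands"]}

```bash
mkdir -p pics
cat > h.py <<'E'
import numpy as np, cv2
from rig import get_obs, camera
def save(n,c): cv2.imwrite('pics/'+n, cv2.cvtColor(c,cv2.COLOR_RGB2BGR))
def world(c,u,v,z=None):
    """pixel to world: by range, or onto plane z"""
    u=np.asarray(u,float);v=np.asarray(v,float)
    d=np.stack([(u-c['cx'])/c['fx'],(v-c['cy'])/c['fy'],np.ones_like(u)],-1)
    o=-c['R'].T@c['t']; w=d@c['R']
    if z is None: s=c['range_z'][v.astype(int),u.astype(int)]
    else: s=(z-o[2])/w[...,2]
    return o+w*s[...,None]
E
python3 - <<'E'
from h import *
print(get_obs())
for n in('top','side'):
    c=camera(n); save(n+'0.png',c['color']); print(n,c['fx'],c['fy'],c['cx'],c['cy'],-c['R'].T@c['t'],c['R'].round(3).tolist())
    np.savez(n+'0.npz',**c)
E
```

```text
{'t': 0.0, 'joint_pos': array([-8.08113379e+01,  1.58785508e+01, -1.59791469e+00,  7.26503678e+01,
       -4.21862953e-04,  8.40772202e+01]), 'joint_vel': array([-0.0824896 ,  0.01632002, -0.12328506, -0.07418034, -0.05009484,
        0.07735032]), 'joint_torque': array([ 9.86550876e-04, -4.45506442e+01,  2.95203888e+01,  1.62853603e-02,
       -1.10494650e-04,  2.38437217e-06]), 'tool_pos': array([ 0.16281637, -0.60261595,  0.23015593]), 'orientation': array([-1.79873800e+02, -1.26680504e-02,  1.51114284e+01]), 'wrist_force': array([ 0.55793955,  0.27260586, -0.45021987]), 'ft_torque': array([0.04091037, 0.01318692, 0.05176625]), 'opening': 0.08527203500388711}
top 449.6861888027286 449.6861888027286 251.56954830643974 191.61435041777705 [0.42681128 0.00567844 1.32846935] [[0.019, -1.0, 0.011], [-0.997, -0.02, -0.08], [0.08, -0.009, -0.997]]
side 468.3924713002598 468.3924713002598 261.0029104375882 191.8225991991435 [ 0.17898558 -0.91261576  0.95387499] [[0.941, -0.339, 0.014], [-0.213, -0.623, -0.753], [0.264, 0.705, -0.658]]
```

View pics/top0.png

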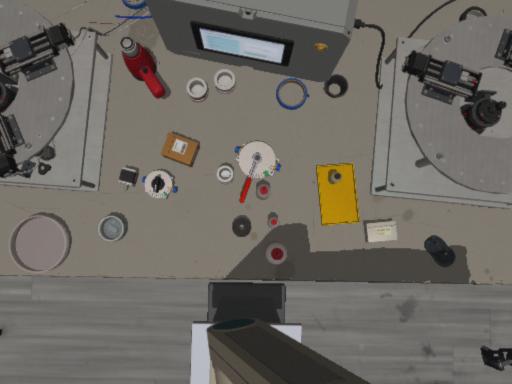

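View pics/side0.png

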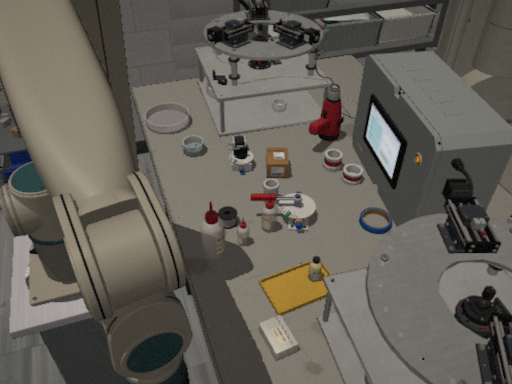

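The top view has +x up and +y left. It shows the ball valve at (257,158) with its red lever towards (245,190), the needle valve at (159,184), the tray at (337,193) and the flux bottle at (336,176).

Three bottles have red nozzles (top pixels / side pixels):
- (263,188) / (269,215), middle-sized
- (273,220) / (243,232), small
- (277,253) / (213,235), large

The one at (263,188) fits, as it is middle-sized and stands in the lever's sweep. I'll confirm it in a crop and measure.

Run:
```python
from h import *
T=dict(np.load('top0.npz'));S=dict(np.load('side0.npz'))
a=cv2.resize(T['color'][135:270,125:300],None,fx=4,fy=4,interpolation=cv2.INTER_CUBIC)[:540,:]
a=cv2.resize(a,(500,386));b=cv2.resize(S['color'][180:270,195:325],None,fx=3.8,fy=4.28,interpolation=cv2.INTER_CUBIC)
b=cv2.resize(b,(298,206)); o=np.zeros((386,798,3),np.uint8);o[:,:500]=a;o[:206,500:]=b;save('crop1.png',o)
hsv=cv2.cvtColor(T['color'],cv2.COLOR_RGB2HSV);H,s,v=[hsv[...,i].astype(int) for i in range(3)]
def blobs(m,name,amin=6,box=(120,130,400,275)):
    n,l,st,ce=cv2.connectedComponentsWithStats(m.astype(np.uint8))
    for i in range(1,n):
        x,y=ce[i]
        if st[i,4]>=amin and box[0]<x<box[2] and box[1]<y<box[3]:
            ys,xs=np.nonzero(l==i);p=world(T,xs,ys);print(name,ce[i].round(1),st[i].tolist(),'med',np.median(p,0).round(3),'maxz',p[:,2].max().round(3))
blobs(((H<8)|(H>172))&(s>120)&(v>60),'red')
blobs((H>40)&(H<85)&(s>90)&(v>50),'green',3)
blobs((H>100)&(H<125)&(s>120)&(v>60),'blue',4)
y=((H>15)&(H<32)&(s>150)&(v>90));blobs(y,'yellow',200)
xs=np.nonzero(y[135:275,300:380]);c=np.stack([xs[1]+300,xs[0]+135],1).astype(np.float32)
r=cv2.boxPoints(cv2.minAreaRect(c));print(r,world(T,r[:,0],r[:,1],np.float64(0.014)).round(3))
# heights above bench
P=world(T,*np.meshgrid(np.arange(512),np.arange(384)));z=P[...,2]
blobs((z>0.02)&(z<0.2),'obj',20)
```

```text
red [245.1 189.6] [239, 178, 13, 25, 128] med [0.532 0.013 0.083] maxz 0.091
red [263.6 189.7] [260, 186, 8, 8, 49] med [ 0.531 -0.039  0.1  ] maxz 0.126
red [273.7 221.6] [271, 219, 6, 6, 27] med [ 0.444 -0.069  0.076] maxz 0.098
red [276.8 253.6] [272, 248, 11, 12, 96] med [ 0.361 -0.074  0.143] maxz 0.187
green [266.1 172.9] [264, 171, 5, 5, 14] med [ 0.583 -0.046  0.05 ] maxz 0.056
green [164.4 193.2] [164, 192, 2, 3, 5] med [0.521 0.244 0.043] maxz 0.047
blue [236.7 149.2] [235, 147, 5, 6, 20] med [0.653 0.039 0.036] maxz 0.044
blue [277.9 167.2] [276, 164, 5, 7, 21] med [ 0.603 -0.081  0.035] maxz 0.043
blue [143.2 179.1] [142, 177, 3, 5, 10] med [0.562 0.311 0.021] maxz 0.025
blue [174.6 189.5] [173, 188, 4, 4, 13] med [0.532 0.217 0.023] maxz 0.028
yellow [337.6 194.9] [317, 163, 42, 63, 2091] med [ 0.526 -0.262  0.005] maxz 1.328
[[316.02176 165.97348]
 [353.1561  162.35062]
 [358.95694 221.80908]
 [321.8226  225.43195]] [[ 0.612 -0.195  0.014]
 [ 0.625 -0.305  0.014]
 [ 0.45  -0.322  0.014]
 [ 0.437 -0.213  0.014]]
obj [179.7 148.8] [160, 132, 40, 34, 830] med [0.647 0.201 0.059] maxz 0.068
obj [255.5 162.3] [234, 141, 47, 62, 1311] med [ 0.618 -0.014  0.045] maxz 0.091
obj [224.6 173.9] [216, 165, 18, 19, 209] med [0.579 0.072 0.065] maxz 0.074
obj [127.4 176.4] [118, 167, 20, 24, 284] med [0.567 0.352 0.042] maxz 0.053
obj [158.4 184. ] [142, 170, 35, 29, 661] med [0.546 0.26  0.039] maxz 0.079
obj [334.8 177. ] [328, 171, 14, 13, 129] med [ 0.574 -0.242  0.063] maxz 0.084
obj [262.9 191. ] [256, 183, 15, 17, 192] med [ 0.528 -0.037  0.079] maxz 0.126
obj [272.9 221.7] [268, 216, 11, 12, 104] med [ 0.444 -0.067  0.061] maxz 0.098
obj [241. 227.] [232, 218, 19, 19, 267] med [0.428 0.022 0.039] maxz 0.049
obj [380.8 231.1] [365, 221, 32, 21, 578] med [ 0.424 -0.38   0.033] maxz 0.042
obj [275.2 252.1] [264, 241, 23, 23, 422] med [ 0.363 -0.071  0.114] maxz 0.187
```

View pics/crop1.png

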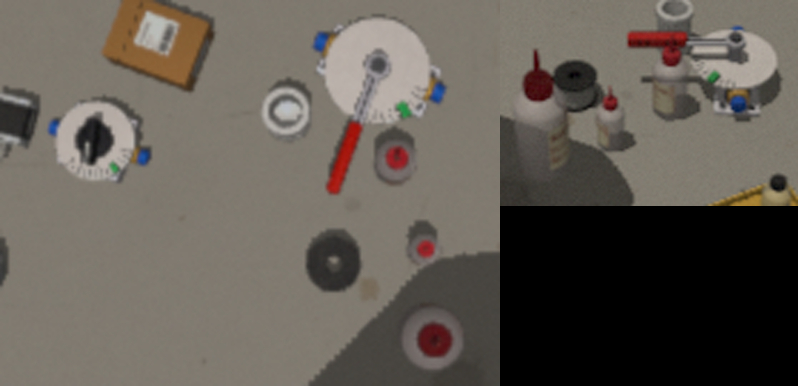

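The crop and the measured heights (126 mm, against about 97 and 187 for the others) confirm that the bottle at (263,188), world (0.531,-0.039), is the oil bottle. The shut lever points at about 160° and its tab lies at about 209°. I'll move over the bottle.

Emit:
play_rows(
  commands="0 0 0 0.369 -0.33 0 1;0 0 0 0.369 -0.33 0 1;0 0 0 0.369 -0.33 0 1;0 0 0 0.369 -0.33 0 1;0 0 0 0.369 -0.33 0 1;0 0 0 0.369 -0.33 0 1;0 0 0 0.369 -0.33 0 1;0 0 0 0.369 -0.33 0 1;0 0 0 0.369 -0.33 0 1;0 0 0 0.369 -0.33 0 1;0 0 0 0.369 -0.33 0 1;0 0 0 0.369 -0.33 0 1;0 0 0 0.369 -0.33 0 1;0 0 0 0.369 -0.33 0 1;0 0 0 0.369 -0.33 0 1;0 0 0 0.369 -0.33 0 1;0 0 0 0.369 -0.33 0 1;0 0 0 0 0 0 1;0 0 0 0 0 0 1",
  squeeze=30,
)

```text
t: 2.0
tool_pos: [0.5301, -0.0386, 0.2307]
orientation: [-180.0, 0.1, 15.2]
wrist_force: [-0.9, -1.0, 0.6]
opening: 0.0854
```

Emit:
play_rows(
  commands="0 0 -0.0192 0 0 0 0.8;0 0 -0.0192 0 0 0 0.8;0 0 -0.0192 0 0 0 0.8;0 0 -0.0192 0 0 0 0.8;0 0 -0.0192 0 0 0 0.8;0 0 -0.0192 0 0 0 0.8;0 0 -0.0192 0 0 0 0.8;0 0 -0.0192 0 0 0 0.8;0 0 0 0 0 0 0.8;0 0 0 0 0 0 0.8",
)

```text
t: 3.0
tool_pos: [0.5298, -0.0402, 0.2312]
orientation: [-180.0, 0.0, 70.2]
wrist_force: [-0.3, 0.9, 0.8]
opening: 0.0682
```

Run:
```python
from h import *
o=get_obs();print({k:o[k].round(4) for k in('tool_pos','orientation','joint_pos','wrist_force')},o['t'],o['opening'])
c=camera('wrist');np.savez('w1.npz',**c,pos=o['tool_pos'],rpy=o['orientation']);print(c['fx'],c['cx'],c['cy'],c['mount'].round(4).tolist())
save('w1.png',c['color'])
```

```text
{'tool_pos': array([ 0.5298, -0.0402,  0.2312]), 'orientation': array([-1.799703e+02,  1.480000e-02,  7.017680e+01]), 'joint_pos': array([-1.13028e+01,  6.36560e+00, -1.31260e+01,  7.05399e+01,
       -1.02000e-02,  9.85204e+01]), 'wrist_force': array([-0.2819,  0.851 ,  0.8062])} 3.0 0.06824425362221614
297.3186396354542 250.12570413547857 190.3635351337984 [[0.0002, -0.9573, -0.289, 0.0732], [1.0, 0.0003, -0.0004, 0.0002], [0.0005, -0.289, 0.9573, -0.1433], [0.0, 0.0, 0.0, 1.0]]
```

View pics/w1.png

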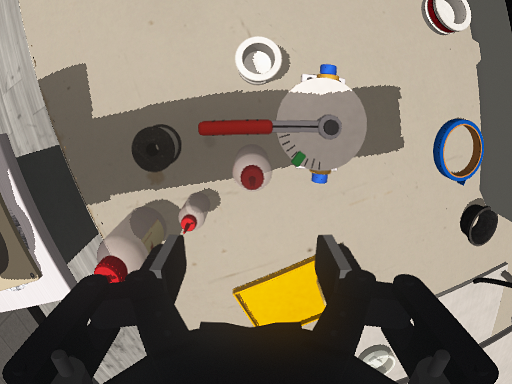

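The wrist picture shows the oil bottle's cap at (252,178), the lever from (200,128) to (330,127), the green tab at (298,158) and the blue fittings at (328,70) and (319,178). I'll measure these from close by.

```bash
cat >> h.py <<'E'
from scipy.spatial.transform import Rotation as Ro
def wworld(c,u,v,z):
    u=np.asarray(u,float);v=np.asarray(v,float)
    a=(u-c['cx'])/c['fx'];b=(v-c['cy'])/c['fy'];r=np.hypot(a,b)+1e-12
    d=np.stack([np.sin(r)*a/r,np.sin(r)*b/r,np.cos(r)],-1)
    R=Ro.from_euler('xyz',c['rpy'],degrees=True).as_matrix();M=c['mount']
    o=R@M[:3,3]+c['pos'];w=d@(R@M[:3,:3]).T
    return o+w*((z-o[2])/w[...,2])[...,None]
def masks(img):
    H,s,v=[x.astype(int) for x in cv2.split(cv2.cvtColor(img,cv2.COLOR_RGB2HSV))]
    return dict(red=((H<8)|(H>172))&(s>120)&(v>60),green=(H>40)&(H<85)&(s>90)&(v>50),blue=(H>100)&(H<125)&(s>120)&(v>60))
def comps(m,amin):
    n,l,st,ce=cv2.connectedComponentsWithStats(m.astype(np.uint8))
    return [(ce[i],st[i],np.nonzero(l==i)) for i in range(1,n) if st[i,4]>=amin]
def wshot(n):
    o=get_obs();c=camera('wrist');c['pos']=o['tool_pos'];c['rpy']=o['orientation'];save(n,c['color']);return c
E
python3 - <<'E'
from h import *
c=dict(np.load('w1.npz'));zz=dict(red=[.0745,.098],green=[.05],blue=[.03])
for k,m in masks(c['color']).items():
    for ce,st,(ys,xs) in comps(m,25):
        if ce[1]<240: print(k,ce.round(1),st.tolist(),[wworld(c,ce[0],ce[1],z).round(4).tolist() for z in zz[k]])
print('hub',wworld(c,329,127,.081))
E
```

```text
red [435.3  17.3] [428, 0, 26, 32, 177] [[0.7932, 0.0663, 0.0745], [0.7746, 0.0633, 0.098]]
red [234.8 127. ] [198, 120, 75, 16, 1028] [[0.532, 0.0113, 0.0745], [0.5338, 0.0127, 0.098]]
red [251.7 176.9] [241, 165, 22, 25, 430] [[0.5304, -0.0433, 0.0745], [0.5323, -0.0377, 0.098]]
red [188.1 222.9] [181, 215, 16, 19, 205] [[0.4462, -0.0688, 0.0745], [0.4547, -0.0611, 0.098]]
green [298.2 158.7] [292, 152, 14, 15, 117] [[0.5844, -0.0469, 0.05]]
blue [327.6  69. ] [320, 64, 16, 11, 145] [[0.6536, 0.0387, 0.03]]
blue [451.4 147.7] [433, 119, 51, 67, 849] [[0.8008, -0.1053, 0.03]]
blue [318.9 178. ] [312, 174, 15, 9, 125] [[0.6034, -0.0828, 0.03]]
hub [ 0.62170588 -0.01895418  0.081     ]
```

Emit:
play_rows(
  commands="0 0 0 0.03 0.015 0.25 0.8;0 0 0 0 0 0.25 0.8;0 0 0 0 0 0.25 0.8;0 0 0 0 0 0.25 0.8;0 0 0 0 0 0.25 0.8;0 0 0 0 0 0.25 0.8;0 0 0 0 0 0.25 0.8;0 0 0 0 0 0.2 0.8;0 0 0 0 0 0.15 0.8;0 0 0 0 0 0.05 0.8;0 0 0 0 0 0 0.8;0 0 0 0 0 0 0.8",
)

```text
t: 4.25
tool_pos: [0.533, -0.0376, 0.06]
orientation: [179.9, -0.0, 70.4]
wrist_force: [0.3, 0.6, -1.5]
opening: 0.0684
```

Emit:
play_rows(
  commands="0 0 0 0 0 0 0.3;0 0 0 0 0 0 0.3;0 0 0 0 0 0 0.3;0 0 0 0 0 0 0.3;0 0 0 0 0 0 0.3;0 0 0 0 0 0 0.3;0 0 0 0 0 0 0.3;0 0 0 0 0 0 0.3",
  squeeze=30,
)

```text
t: 5.05
tool_pos: [0.5331, -0.0375, 0.0603]
orientation: [179.9, -0.0, 70.4]
wrist_force: [-1.2, 0.5, 5.5]
opening: 0.0411
```

Emit:
play_rows(
  commands="0 0 0 0 0 -0.1 0.3;0 0 0 0 0 -0.25 0.3;0 0 0 0 0 -0.3 0.3;0 0 0 0 0 -0.3 0.3;0 0 0 0 0 -0.3 0.3;0 0 0 -0.2 0.03 0 0.3;0 0 0 -0.358 0.05 0 0.3;0 0 0 -0.358 0.05 0 0.3;0 0 0 -0.358 0.05 0 0.3;0 0 0 -0.358 0.05 0 0.3;0 0 0 -0.358 0.05 0 0.3;0 0 0 -0.358 0.05 0 0.3;0 0 0 -0.358 0.05 0 0.3;0 0 0 -0.16 0.02 0 0.3;0 0 0 0 0 0 0.3;0 0 0 0 0 0 0.3",
)

```text
t: 6.65
tool_pos: [0.4854, -0.2634, 0.1591]
orientation: [-180.0, -0.1, 70.4]
wrist_force: [-0.8, -0.0, 0.5]
opening: 0.0411
```

Emit:
play_rows(
  commands="0 0 0.015 0 0 0 0.3;0 0 0.022 0 0 0 0.3;0 0 0.022 0 0 0 0.3;0 0 0.022 0 0 0 0.3;0 0 0.022 0 0 0 0.3;0 0 0.022 0 0 0 0.3;0 0 0.015 0 0 0 0.3;0 0 0 0 0 0 0.3;0 0 0 0 0 0 0.3",
)

```text
t: 7.55
tool_pos: [0.4857, -0.263, 0.1593]
orientation: [-180.0, 0.0, 20.2]
wrist_force: [0.0, 0.9, -1.1]
opening: 0.0412
```

Run:
```python
from h import *
o=get_obs();print(o['tool_pos'],o['orientation'],o['opening'])
c=wshot('w2.png');s=camera('side');save('s2.png',np.hstack([s['color'][130:370,180:380],np.zeros((240,4,3),np.uint8),cv2.resize(c['color'],(320,240))]))
t=camera('top')
zz=dict(red=[.13,.18])
for ce,st,_ in comps(masks(t['color'])['red'],10): print('top red',ce,st)
```

```text
[ 0.48574561 -0.26295893  0.15925532] [-1.79970297e+02  1.67543173e-03  2.02136989e+01] 0.04115427638708851
top red [144.59254808  71.23317308] [122  44  43  54 832]
top red [473.86666667  80.6       ] [472  79   5   4  15]
top red [245.0625    189.6015625] [239 178  13  25 128]
top red [273.75 221.75] [272 220   5   5  20]
top red [276.81052632 253.47368421] [272 248  11  11  95]
```

View pics/s2.png

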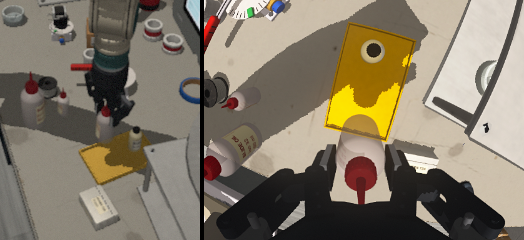

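The bottle hangs upright over the free end of the tray and the flux bottle is at the other end. I'll lower it 96 mm, release and rise.

Emit:
play_rows(
  commands="0 0 0 0 0 0.15 0.3;0 0 0 0 0 0.25 0.3;0 0 0 0 0 0.25 0.3;0 0 0 0 0 0.2 0.3;0 0 0 0 0 0.15 0.3;0 0 0 0 0 0.1 0.3;0 0 0 0 0 0.05 0.3;0 0 0 0 0 0.03 0.3;0 0 0 0 0 0.015 0.3;0 0 0 0 0 0 0.3;0 0 0 0 0 0 0.3;0 0 0 0 0 0 0.3",
)

```text
t: 8.9
tool_pos: [0.486, -0.2643, 0.0642]
orientation: [180.0, -0.0, 20.0]
wrist_force: [-0.2, -0.2, -0.6]
opening: 0.041
```

Emit:
play_rows(
  commands="0 0 0 0 0 0 0.6;0 0 0 0 0 0 0.7;0 0 0 0 0 0 0.8;0 0 0 0 0 0 0.8;0 0 0 0 0 0 0.8;0 0 0 0 0 -0.05 0.8;0 0 0 0 0 -0.2 0.8;0 0 0 0 0 -0.3 0.8;0 0 0 0 0 -0.4 0.8;0 0 0 0 0 -0.4 0.8;0 0 0 0 0 -0.4 0.8;0 0 0 0 0 -0.3 0.8;0 0 0 0 0 0 0.8",
)

```text
t: 10.2
tool_pos: [0.488, -0.2658, 0.2325]
orientation: [179.6, -0.3, 20.0]
wrist_force: [0.3, -0.3, 0.0]
opening: 0.0685
```

Emit:
play_rows(
  commands="0 0 0 0.1 -0.2 0 0.8;0 0 0 0.211 -0.427 0 0.8;0 0 0 0.211 -0.427 0 0.8;0 0 0 0.211 -0.427 0 0.8;0 0 0 0.211 -0.427 0 0.8;0 0 0 0.211 -0.427 0 0.8;0 0 0 0.211 -0.427 0 0.8;0 0 0 0.211 -0.427 0 0.6;0 0 0 0.211 -0.427 0 0.6;0 0 0 0.211 -0.427 0 0.6;0 0 0 0.211 -0.427 0 0.6;0 0 0 0.211 -0.427 0 0.6;0 0 0 0.211 -0.427 0 0.6;0 0 0 0.211 -0.427 0 0.6;0 0 0 0.111 -0.227 0 0.6;0 0 0 0 0 0 0.6;0 0 0 0 0 0 0.6",
)

```text
t: 11.9
tool_pos: [0.5422, 0.2663, 0.2259]
orientation: [180.0, 0.2, 20.1]
wrist_force: [0.0, -0.6, 0.1]
opening: 0.0509
```

Run:
```python
from h import *
c=wshot('w3.png');np.savez('w3.npz',**c);print(c['pos'],c['rpy'])
m=masks(c['color']);zz=dict(red=[.09],green=[.042,.05],blue=[.02])
for k in('green','blue'):
    for ce,st,_ in comps(m[k],10): print(k,ce.round(1),st.tolist(),[wworld(c,*ce,z).round(4).tolist() for z in zz[k]])
t=camera('top');P=world(t,*np.meshgrid(np.arange(512),np.arange(384)))
for ce,st,(ys,xs) in comps(masks(t['color'])['red'],10):
    if 230<ce[0]<360 and ce[1]>150: p=P[ys,xs];print('top red',ce.round(1),np.median(p,0).round(3),p[:,2].max())
crop=c['color'][100:270,150:350];save('w3c.png',cv2.resize(crop,None,fx=3.2,fy=3.2,interpolation=cv2.INTER_CUBIC))
```

```text
[0.54224189 0.26634296 0.22587418] [179.98483649   0.21718723  20.06053298]
green [262.8 192.2] [260, 188, 7, 9, 45] [[0.5209, 0.2424, 0.042], [0.5231, 0.2436, 0.05]]
green [465.2 219.8] [462, 214, 7, 12, 66] [[0.5837, -0.0544, 0.042], [0.5844, -0.0459, 0.05]]
blue [510.4  77.4] [509, 74, 3, 7, 14] [[0.8219, -0.0612, 0.02]]
blue [509.8  92.7] [508, 82, 4, 25, 75] [[0.7984, -0.0692, 0.02]]
blue [222.  136.6] [216, 130, 13, 14, 95] [[0.5625, 0.3085, 0.02]]
blue [438.8 149.1] [432, 142, 15, 15, 163] [[0.6555, 0.0326, 0.02]]
blue [285.8 184.1] [280, 178, 11, 12, 75] [[0.5342, 0.2163, 0.02]]
blue [478.6 212.2] [474, 207, 8, 9, 28] [[0.6023, -0.0997, 0.02]]
blue [  2.7 247. ] [0, 244, 8, 8, 22] [[0.2603, 0.6338, 0.02]]
top red [245.1 189.6] [0.532 0.012 0.084] 1.3284693511057126
top red [345.1 208.7] [ 0.483 -0.261  0.102] 0.12886772390620216
top red [273.7 221.6] [ 0.444 -0.069  0.076] 0.0987478083746327
top red [276.8 253.5] [ 0.362 -0.074  0.143] 0.1835562627400611
```

View pics/w3c.png

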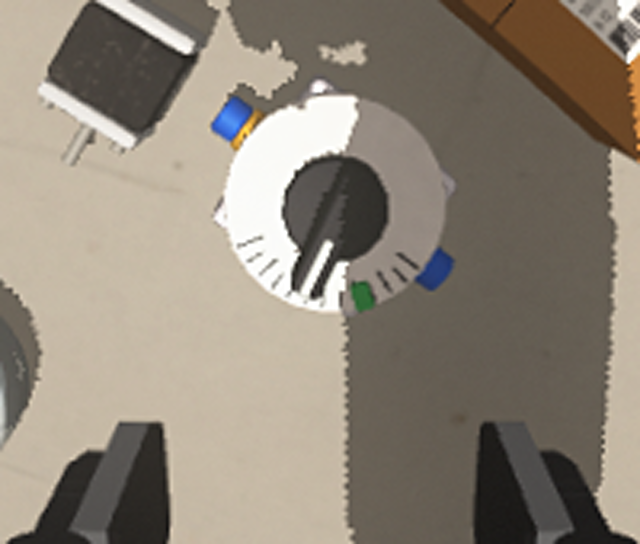

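The bottle stands in the tray: its nozzle top is at z = 0.129, as expected. The crop shows the knob skirt centred at (335,210), the white pointer from (330,243) to (309,292) and the green tab at (361,295).

Run:
```python
from h import *
c=dict(np.load('w3.npz'))
w=lambda x,y,z:wworld(c,150+(x+.5)/3.2-.5,100+(y+.5)/3.2-.5,z)
img=c['color'][100:270,150:350].astype(int)
H=cv2.cvtColor(c['color'],cv2.COLOR_RGB2HSV)
print('skirt',w(335,210,.046),'plate',w(334,203,.037))
a,b=w(330,243,.07),w(309,292,.07);print(a,b,'ptr ang',np.degrees(np.arctan2(*(b-a)[1::-1])))
e=w(345,165,.07);print('far end',e,'mid',(b+e)/2)
ctr=np.array([.5475,.263,0]);g=wworld(c,262.8,192.2,.042);print('tab',g,np.hypot(*(g-ctr)[:2]),np.degrees(np.arctan2(*(g-ctr)[1::-1])), 'ptr from ctr',np.degrees(np.arctan2(*(b-ctr)[1::-1])))
```

```text
skirt [0.54801525 0.26296092 0.046     ] plate [0.54850598 0.26338689 0.037     ]
[0.54194786 0.2628038  0.07      ] [0.52399526 0.26354968 0.07      ] ptr ang 177.6209048189946
far end [0.56761146 0.26716563 0.07      ] mid [0.54580336 0.26535765 0.07      ]
tab [0.5208494  0.24246211 0.042     ] 0.03364609085930964 -142.38089499084128 ptr from ctr 178.66033243991728
```

Emit:
play_rows(
  commands="0 0 -0.0222 0 0 0 0.6;0 0 -0.0222 0 0 0 0.6;0 0 -0.0222 0 0 0 0.6;0 0 -0.0222 0 0 0 0.6;0 0 -0.0222 0 0 0 0.6;0 0 -0.0222 0 0 0 0.6;0 0 -0.0222 0 0 0 0.6;0 0 -0.0222 0 0 0 0.6;0 0 -0.0222 0 0 0 0.6;0 0 -0.0222 0 0 0 0.6;0 0 -0.0222 0 0 0 0.6;0 0 -0.0222 0 0 0 0.6;0 0 -0.0222 0 0 0 0.6;0 0 -0.0222 0 0 0 0.6;0 0 -0.0222 0 0 0 0.6;0 0 -0.0222 0 0 0 0.6;0 0 -0.0222 0 0 0 0.6;0 0 -0.0222 0 0 0 0.6;0 0 -0.0222 0 0 0 0.6;0 0 -0.0222 0 0 0 0.6",
)

```text
t: 14.0
tool_pos: [0.5437, 0.2646, 0.2275]
orientation: [-180.0, -0.0, -180.0]
wrist_force: [-0.4, -0.6, -0.3]
opening: 0.0513
```

Run:
```python
from h import *
o=get_obs();print(o['tool_pos'],o['orientation'],o['joint_pos'],o['joint_vel'].round(1))
```

```text
[0.54374591 0.26463496 0.2275299 ] [-1.79981140e+02 -3.67796175e-02 -1.79959555e+02] [ 1.98313974e+01  1.39279556e+01 -4.45230513e+00  7.16607321e+01
 -5.29251231e-03  1.97909483e+01] [ -0.   -0.   -0.    0.   -0.1 -79.1]
```

Emit:
play_rows(
  commands="0 0 0 -0.054 -0.02 0.1 0.5;0 0 0 0 0 0.3 0.5;0 0 0 0 0 0.4 0.5;0 0 0 0 0 0.4 0.5;0 0 0 0 0 0.35 0.5;0 0 0 0 0 0.3 0.5;0 0 0 0 0 0.2 0.5;0 0 0 0 0 0.13 0.5;0 0 0 0 0 0.05 0.5;0 0 0 0 0 0 0.5;0 0 0 0 0 0 0.5;0 0 0 0 0 0 0.5",
)

```text
t: 15.2
tool_pos: [0.5494, 0.2648, 0.0505]
orientation: [180.0, 0.1, 179.8]
wrist_force: [0.4, -1.0, -0.2]
opening: 0.0427
```

Emit:
play_rows(
  commands="0 0 0 0 0 0 0;0 0 0 0 0 0 0;0 0 0 0 0 0 0;0 0 0 0 0 0 0;0 0 0 0 0 0 0;0 0 0 0 0 0 0;0 0 0 0 0 0 0;0 0 0 0 0 0 0;0 0 0 0 0 0 0;0 0 0 0 0 0 0",
  squeeze=30,
)

```text
t: 16.2
tool_pos: [0.5492, 0.2634, 0.0501]
orientation: [-179.9, 0.1, 179.8]
wrist_force: [-0.0, -5.7, 3.9]
opening: 0.0102
```

Emit:
play_rows(
  commands="0 0 -0.0148 0 0 0 0;0 0 -0.0148 0 0 0 0;0 0 -0.0148 0 0 0 0;0 0 -0.0148 0 0 0 0;0 0 -0.0148 0 0 0 0;0 0 -0.0148 0 0 0 0;0 0 -0.0148 0 0 0 0;0 0 0 0 0 0 0;0 0 0 0 0 0 0;0 0 0 0 0 0 0",
)

```text
t: 17.2
tool_pos: [0.5489, 0.2643, 0.0501]
orientation: [-179.9, 0.0, -143.0]
wrist_force: [-1.0, -3.2, 5.4]
opening: 0.0104
```

Run:
```python
from h import *
o=get_obs();print(o['tool_pos'],o['orientation'],o['wrist_force'],o['ft_torque'])
```

```text
[0.54892906 0.26425736 0.05009014] [-1.79931952e+02  3.77806236e-02 -1.42960821e+02] [-0.99260722 -3.24725139  5.38003457] [-0.74663885 -0.04188112  0.06599719]
```

Emit:
play_rows(
  commands="0 0 0 0 0 0 0.2;0 0 0 0 0 0 0.5;0 0 0 0 0 0 0.5;0 0 0 0 0 0 0.5;0 0 0 0 0 0 0.5;0 0 0 0 0 -0.1 0.5;0 0 0 0 0 -0.3 0.5;0 0 0 0 0 -0.4 0.5;0 0 0 0 0 -0.4 0.5;0 0 0 0 0 -0.4 0.5;0 0 0 0 0 -0.3 0.5;0 0 0 0 0 0 0.5;0 0 0 0 0 0 0.5",
)

```text
t: 18.5
tool_pos: [0.5487, 0.2647, 0.2021]
orientation: [-180.0, 0.1, -142.9]
wrist_force: [0.5, -0.3, -1.1]
opening: 0.0425
```

Run:
```python
from h import *
c=wshot('w4.png');np.savez('w4.npz',**c);print(c['pos'],c['rpy'])
for ce,st,_ in comps(masks(c['color'])['green'],20): print(ce.round(1),st.tolist(),wworld(c,*ce,.042))
save('w4c.png',cv2.resize(c['color'][100:250,160:340],None,fx=4,fy=4,interpolation=cv2.INTER_CUBIC))
```

```text
[0.54870232 0.26466351 0.20212739] [-1.79976658e+02  9.75931780e-02 -1.42857540e+02]
[26.8 51.1] [23, 45, 9, 13, 96] [ 0.58649877 -0.05212634  0.042     ]
[249.5 140. ] [247, 136, 6, 9, 54] [0.52065718 0.2421305  0.042     ]
```

View pics/w4c.png

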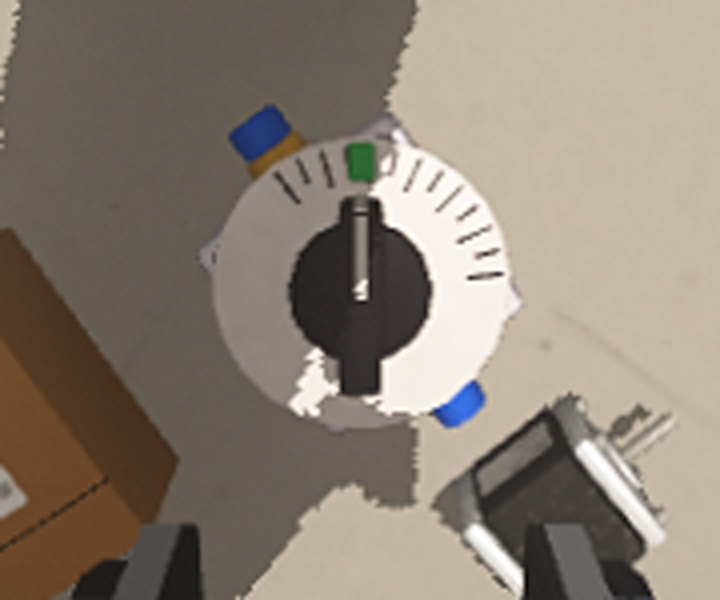

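The pointer at (361,200–290) lines up with the green tab at (361,161) in the crop, so the knob is set. Next I'll move over the lever's grip point.

Emit:
play_rows(
  commands="0 0 0 0.13 -0.15 0 0.5;0 0 0 0.2625 -0.295 0 0.5;0 0 0 0.2625 -0.295 0 0.5;0 0 0 0.2625 -0.295 0 0.5;0 0 0 0.2625 -0.295 0 0.5;0 0 0 0.2625 -0.295 0 0.5;0 0 0 0.2625 -0.295 0 0.5;0 0 0 0.2625 -0.295 0 0.5;0 0 0 0.1325 -0.145 0 0.5;0 0 0.0222 0 0 0 0.5;0 0 0.0222 0 0 0 0.5;0 0 0.0222 0 0 0 0.5;0 0 0.0222 0 0 0 0.5;0 0 0.0222 0 0 0 0.5;0 0 0.0222 0 0 0 0.5;0 0 0.0222 0 0 0 0.5;0 0 0 0 0 0 0.5;0 0 0 0 0 0 0.5",
)

```text
t: 20.35
tool_pos: [0.5278, 0.0125, 0.2006]
orientation: [-180.0, -0.1, 161.4]
wrist_force: [0.3, -0.1, -0.5]
opening: 0.0424
```

Run:
```python
from h import *
c=wshot('w5.png');np.savez('w5.npz',**c);print(c['pos'],c['rpy'],get_obs()['joint_pos'].round(1))
m=masks(c['color'])
for k,z in(('green',.05),('blue',.03),('red',.083)):
    for ce,st,(ys,xs) in comps(m[k],30):
        p=wworld(c,xs,ys,np.float64(z));print(k,ce.round(1),st.tolist(),p.mean(0).round(4))
        if k=='red':
            e=np.linalg.svd(p[:,:2]-p[:,:2].mean(0),full_matrices=False)[2][0];q=(p[:,:2]-p[:,:2].mean(0))@e
            print('   dir',np.degrees(np.arctan2(e[1],e[0])),q.min(),q.max())
save('w5c.png',cv2.resize(c['color'][60:260,140:360],None,fx=3,fy=3,interpolation=cv2.INTER_CUBIC))
```

```text
[0.52778577 0.01253699 0.20059971] [-1.79986215e+02 -8.36909173e-02  1.61369852e+02] [ -5.7   7.2 -16.   66.9   0.   13. ]
green [436.8 108.9] [433, 105, 8, 9, 41] [0.5182 0.2361 0.05  ]
green [216.2 239.8] [210, 233, 14, 14, 121] [ 0.5837 -0.0463  0.05  ]
green [481.1 378.9] [473, 374, 16, 10, 55] [1.138 0.365 0.05 ]
blue [411.9 123.4] [406, 117, 13, 13, 128] [0.5304 0.2094 0.03  ]
blue [485.  355.7] [481, 351, 8, 13, 38] [1.0721 0.3738 0.03  ]
red [74.4 43.2] [36, 23, 64, 42, 1592] [ 0.3355 -0.1044  0.083 ]
   dir 48.619721536790045 -0.05601202106338651 0.031058970341651542
red [141.6 129.4] [131, 121, 21, 18, 270] [ 0.4456 -0.0651  0.083 ]
   dir -97.762367940251 -0.009634118873574654 0.011189265142270559
red [251.  186.3] [244, 148, 15, 78, 1140] [0.5294 0.0123 0.083 ]
   dir -18.71641742905311 -0.03571594416679529 0.037903706228700096
red [ 15.2 227.7] [0, 217, 27, 23, 338] [ 0.4853 -0.2815  0.083 ]
   dir -84.9105919021134 -0.022995319198156547 0.043231217663281175
red [469.9 293.8] [460, 288, 22, 17, 32] [0.7707 0.2507 0.083 ]
   dir -74.18805656609761 -0.02014790973857948 0.01924552125814614
red [489.6 325.3] [464, 295, 48, 71, 2205] [0.8817 0.3116 0.083 ]
   dir 29.32153623967528 -0.11458458439163066 0.207365861941642
red [350.3 340.8] [340, 336, 22, 12, 108] [0.7618 0.0673 0.083 ]
   dir -81.4737557728734 -0.013475440027291157 0.014079984553960687
```

View pics/w5c.png

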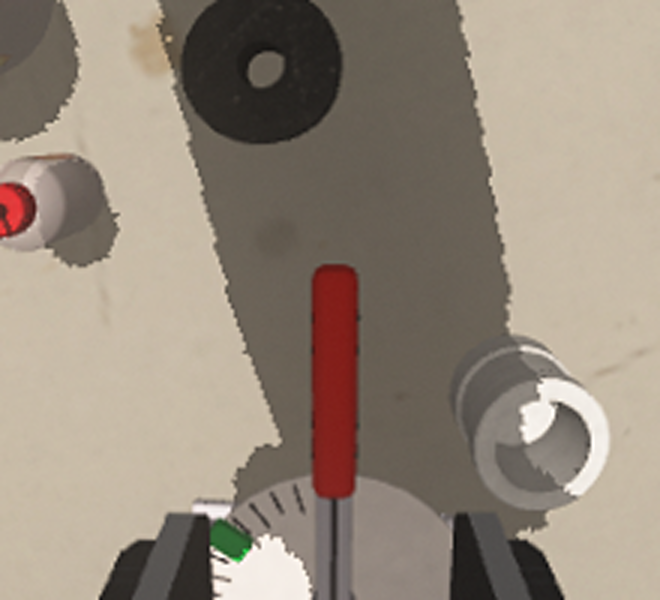

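The sleeve measures 73.6 mm long, as it should. The stem comes out at (0.622,-0.019), and the tab lies 47 mm from it at about 215°. The lever stands at 161.3°, so the swing is about 54°. I'll descend and grip the sleeve.

Emit:
play_rows(
  commands="0 0 0 0.0625 0 0.1 0.5;0 0 0 0 0 0.3 0.5;0 0 0 0 0 0.4 0.5;0 0 0 0 0 0.4 0.5;0 0 0 0 0 0.3 0.5;0 0 0 0 0 0.2 0.5;0 0 0 0 0 0.1 0.5;0 0 0 0 0 0 0.5;0 0 0 0 0 0 0.5;0 0 0 0 0 0 0;0 0 0 0 0 0 0;0 0 0 0 0 0 0;0 0 0 0 0 0 0;0 0 0 0 0 0 0;0 0 0 0 0 0 0;0 0 0 0 0 0 0;0 0 0 0 0 0 0",
  squeeze=30,
)

```text
t: 22.1
tool_pos: [0.5247, 0.0141, 0.0585]
orientation: [180.0, 0.1, 161.2]
wrist_force: [-0.7, 1.0, 6.3]
opening: 0.013
```

Emit:
play_rows(
  commands="0 0 -0.00833 -0.0018 -0.0687 0 0;0 0 -0.00833 -0.0018 -0.0687 0 0;0 0 -0.00833 -0.0018 -0.0687 0 0;0 0 -0.00833 -0.0018 -0.0687 0 0;0 0 -0.00833 -0.0018 -0.0687 0 0;0 0 -0.00833 -0.0018 -0.0687 0 0;0 0 -0.00833 -0.0018 -0.0687 0 0;0 0 -0.00833 -0.0018 -0.0687 0 0;0 0 0 0 0 0 0;0 0 0 0 0 0 0",
)

```text
t: 23.1
tool_pos: [0.5197, -0.0295, 0.0585]
orientation: [-180.0, 0.1, -174.8]
wrist_force: [-0.1, 0.2, 5.4]
opening: 0.013
```

Run:
```python
from h import *
o=get_obs();d=o['tool_pos'][:2]-[.622,-.0192];print(o['tool_pos'],o['orientation'],o['wrist_force'],o['opening'],np.hypot(*d),np.degrees(np.arctan2(d[1],d[0]))%360)
```

```text
[ 0.51967938 -0.02947313  0.05845339] [-1.79971889e+02  1.28939604e-01 -1.74781632e+02] [-0.12459232  0.15722752  5.41648433] 0.012974874789234979 0.10283504485300696 185.73336191897894
```

Emit:
play_rows(
  commands="0 0 -0.00833 -0.0018 -0.0687 0 0;0 0 -0.00833 -0.0018 -0.0687 0 0;0 0 -0.00833 -0.0018 -0.0687 0 0;0 0 -0.00833 -0.0018 -0.0687 0 0;0 0 -0.00833 -0.0018 -0.0687 0 0;0 0 -0.00833 -0.0018 -0.0687 0 0;0 0 -0.00833 -0.0018 -0.0687 0 0;0 0 -0.00833 -0.0018 -0.0687 0 0;0 0 -0.00833 -0.0018 -0.0687 0 0;0 0 -0.00833 -0.0018 -0.0687 0 0;0 0 0 0 0 0 0;0 0 0 0 0 0 0;0 0 0 0 0 0 0.3;0 0 0 0 0 0 0.5;0 0 0 0 0 0 0.5;0 0 0 0 0 0 0.5",
)

```text
t: 24.7
tool_pos: [0.5369, -0.0801, 0.057]
orientation: [180.0, -0.0, -144.8]
wrist_force: [-0.4, 0.4, -0.4]
opening: 0.0431
```

Emit:
play_rows(
  commands="0 0 0 0 0 0 0.5;0 0 0 0 0 -0.1 0.5;0 0 0 0 0 -0.3 0.5;0 0 0 0 0 -0.4 0.5;0 0 0 0 0 -0.4 0.5;0 0 0 0 0 -0.4 0.5;0 0 0 0 0 -0.2 0.5;0 0 0 0.4 0 0 0.5;0 0 0 0.5 0 0 0.5;0 0 0 0.1 0 0 0.5;0 0 0 0 0 0 0.5",
)

```text
t: 25.8
tool_pos: [0.4712, -0.1267, 0.2018]
orientation: [-180.0, 0.0, -144.9]
wrist_force: [-0.6, -0.1, -0.1]
opening: 0.0427
```

Run:
```python
from h import *
c=wshot('w6.png');np.savez('w6.npz',**c);print(c['pos'],c['rpy'],get_obs()['opening'])
m=masks(c['color']);S=np.array([.622,-.0192])
for k,z in(('green',.05),('blue',.03),('red',.083)):
    for ce,st,(ys,xs) in comps(m[k],30):
        p=wworld(c,xs,ys,np.float64(z));d=p.mean(0)[:2]-S
        if np.hypot(*d)>.13: continue
        print(k,ce.round(1),st.tolist(),p.mean(0).round(4),np.hypot(*d),np.degrees(np.arctan2(*d[::-1]))%360)
        if k=='red':
            e=np.linalg.svd(p[:,:2]-p[:,:2].mean(0),full_matrices=False)[2][0];q=(p[:,:2]-p[:,:2].mean(0))@e
            print('   dir',np.degrees(np.arctan2(e[1],e[0]))%180+180,q.min(),q.max())
save('w6c.png',cv2.resize(c['color'][80:384,110:390],None,fx=1.9,fy=1.9,interpolation=cv2.INTER_CUBIC))
```

```text
[ 0.47121807 -0.12674473  0.20182363] [-1.79974884e+02  3.50533556e-02 -1.44930694e+02] 0.042475683943245204
blue [218.6 275.4] [211, 268, 16, 16, 171] [ 0.6027 -0.0832  0.03  ] 0.06681515479659848 253.23927654319044
red [249.4 262.9] [243, 232, 14, 65, 839] [ 0.5398 -0.0799  0.083 ] 0.10221897864033534 216.4593163963274
   dir 215.29191349402095 -0.035683198103161486 0.04168276879487116
```

View pics/w6c.png

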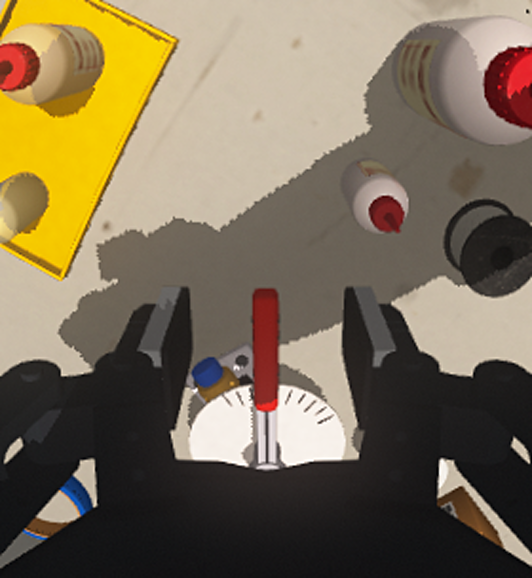

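The lever now covers the green tab, with ticks showing evenly on both sides. I'll back off and look from steeper above to check the alignment.

Emit:
play_rows(
  commands="0 0 0 -0.1 0 -0.2 0.5;0 0 0 -0.3 0 -0.3 0.5;0 0 0 -0.4 0 -0.3 0.5;0 0 0 -0.4 0 -0.2 0.5;0 0 0 -0.3 0 0 0.5;0 0 0 -0.1 0 0 0.5;0 0 0 0 0 0 0.5;0 0 0 0 0 0 0.5",
)

```text
t: 26.65
tool_pos: [0.5759, -0.0524, 0.2805]
orientation: [179.9, -0.1, -144.8]
wrist_force: [-0.4, -0.4, -0.5]
opening: 0.0428
```

Run:
```python
from h import *
c=wshot('w7.png');np.savez('w7.npz',**c);print(c['pos'],c['rpy'])
m=masks(c['color'])
def ln(p,a): return np.array(p),np.array([np.cos(np.radians(a)),np.sin(np.radians(a))])
red=[]
for k,z in(('green',.05),('blue',.03),('red',.083)):
    for ce,st,(ys,xs) in comps(m[k],4):
        p=wworld(c,xs,ys,np.float64(z));d=p.mean(0)[:2]-[.622,-.0192]
        if np.hypot(*d)>.13: continue
        print(k,ce.round(1),st.tolist(),p.mean(0).round(4))
        if k=='red' and st[4]>200:
            e=np.linalg.svd(p[:,:2]-p[:,:2].mean(0),full_matrices=False)[2][0];a=np.degrees(np.arctan2(e[1],e[0]))%180+180;q=(p[:,:2]-p[:,:2].mean(0))@e
            print('   dir',a,q.min(),q.max());red=(p.mean(0)[:2],a)
p1,d1=ln((.5294,.0123),161.28);p2,d2=ln(*red)
s=np.linalg.solve(np.stack([d1,-d2],1),p2-p1);S=p1+d1*s[0];g=np.array([.584,-.0466])-S
print('stem',S,'tab',np.hypot(*g),np.degrees(np.arctan2(g[1],g[0]))%360)
save('w7c.png',cv2.resize(c['color'][110:260,170:330],None,fx=4,fy=4,interpolation=cv2.INTER_CUBIC))
```

```text
[ 0.57592008 -0.05236433  0.28051818] [ 1.79928844e+02 -9.02014322e-02 -1.44792099e+02]
blue [220.3 163. ] [213, 157, 15, 13, 120] [ 0.6039 -0.0821  0.03  ]
blue [270.8 238.1] [265, 233, 12, 10, 69] [0.6545 0.0403 0.03  ]
red [248.6 132.8] [243, 102, 12, 63, 732] [ 0.5442 -0.077   0.083 ]
   dir 215.55437510240967 -0.03560002234918222 0.03649431358455825
stem [ 0.6242082 -0.0198277] tab 0.04830585712746939 213.65733670016678
```

View pics/w7c.png

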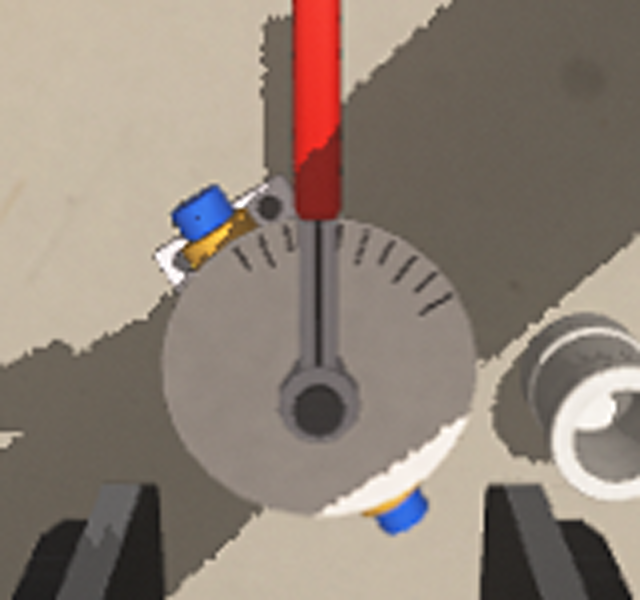

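Run:
```python
from h import *
from scipy.signal import find_peaks
from scipy.ndimage import map_coordinates, gaussian_filter1d
def proj(c,X):
    R=Ro.from_euler('xyz',c['rpy'],degrees=True).as_matrix();M=c['mount']
    p=((X-c['pos'])@R-M[:3,3])@M[:3,:3];r=np.arctan2(np.hypot(p[...,0],p[...,1]),p[...,2]);n=np.hypot(p[...,0],p[...,1])
    return c['cx']+c['fx']*r*p[...,0]/n,c['cy']+c['fy']*r*p[...,1]/n
a=np.arange(150,262,.5);t=np.radians(a)
for n in('w1','w7'):
    c=dict(np.load(n+'.npz'));g=c['color'].astype(float).mean(2)
    for S in((.622,-.0192),(.6245,-.020)):
        I=0
        for r in(.044,.046,.048,.050):
            u,v=proj(c,np.stack([S[0]+r*np.cos(t),S[1]+r*np.sin(t),0*t+.043],-1));I=I+map_coordinates(g,[v,u],order=1)/4
        b=I-gaussian_filter1d(I,12);k,_=find_peaks(-b,prominence=4);print(n,S,a[k],(-b[k]).round())
        ys,xs=np.nonzero(masks(c['color'])['green']);
        if len(xs):
            p=wworld(c,xs,ys,np.float64(.05));d=p[:,:2]-S;ok=np.hypot(*d.T)<.07
            if ok.any(): print('  tab',np.degrees(np.arctan2(*d[ok].mean(0)[::-1]))%360,np.hypot(*d[ok].mean(0)))
```

```text
w1 (0.622, -0.0192) [157.  164.  171.5 178.5 189.  199.  209.5 213.  223.5 230.5 240.5 250. ] [ 6. 66.  1. 38. 51. 42. 17. 26. 25. 37. 40. 58.]
  tab 216.35266634325723 0.04666211602124125
w1 (0.6245, -0.02) [157.  164.  171.5 177.5 187.5 197.5 207.  210.  220.5 227.5 237.  247. ] [ 6. 66.  0. 43. 55. 54. 21. 26. 24. 40. 41. 59.]
  tab 213.8269525351438 0.048248243434274134
w7 (0.622, -0.0192) [157.  167.5 177.5 188.5 199.  209.5 217.5 225.  229.5 240.  250. ] [43. 42. 33. 35. 29. 29. 57. -3. 29. 35. 43.]
w7 (0.6245, -0.02) [157.  167.  177.  187.  197.  207.5 215.  222.5 227.  237.  247. ] [50. 44. 40. 37. 33. 25. 61. -4. 29. 37. 43.]
```

With the stem at (0.6245,-0.020), the ticks come out evenly every 10° from 157° to 247°. On that scale the tab is at 213.8° and the lever at about 215°, so the lever stands over the tab to about 1°. I'll check the whole scene once more before handing in.

Run:
```python
from h import *
t=camera('top');s=camera('side');a=dict(np.load('top0.npz'));b=dict(np.load('side0.npz'))
save('fin.png',np.hstack([t['color'][120:290,90:410],s['color'][90:372,120:400][:170*282//282][:170] if 0 else cv2.resize(s['color'][90:372,120:400],(320,322))[:170]]) if 0 else np.hstack([cv2.resize(t['color'][120:290,90:410],(460,244)),cv2.resize(s['color'][90:370,120:400],(244,244))]))
def objs(c):
    z=world(c,*np.meshgrid(np.arange(512),np.arange(384)))[...,2]
    return [(ce.round(1),st[4]) for ce,st,_ in comps((z>.02)&(z<.2),20) if 80<ce[0]<400 and 130<ce[1]<275]
A,B=objs(a),objs(t)
for ce,n in A:
    d=[np.hypot(*(ce-e)) for e,_ in B];i=int(np.argmin(d));print(ce,n,'->',B[i],d[i].round(1))
```

```text
[179.7 148.8] 830 -> (array([179.7, 148.8]), np.int32(831)) 0.0
[255.5 162.3] 1311 -> (array([244.8, 155.8]), np.int32(369)) 12.5
[224.6 173.9] 209 -> (array([224.7, 173.9]), np.int32(222)) 0.1
[127.4 176.4] 284 -> (array([127.4, 176.4]), np.int32(280)) 0.0
[158.4 184. ] 661 -> (array([158.3, 183.9]), np.int32(666)) 0.1
[334.8 177. ] 129 -> (array([334.8, 177.1]), np.int32(129)) 0.1
[262.9 191. ] 192 -> (array([244.8, 155.8]), np.int32(369)) 39.6
[110.9 227.8] 308 -> (array([110.9, 227.9]), np.int32(301)) 0.1
[272.9 221.7] 104 -> (array([224.7, 173.9]), np.int32(222)) 67.9
[241. 227.] 267 -> (array([224.7, 173.9]), np.int32(222)) 55.5
[380.8 231.1] 578 -> (array([380.8, 231. ]), np.int32(585)) 0.1
[112.1 228. ] 58 -> (array([112.1, 228. ]), np.int32(58)) 0.0
[275.2 252.1] 422 -> (array([341.4, 209.4]), np.int32(227)) 78.8
```

View pics/fin.png

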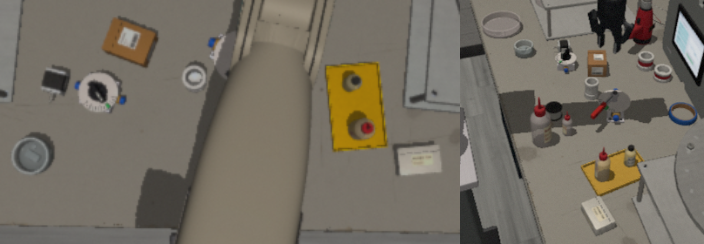

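The final picture shows the oil bottle upright in the tray beside the flux bottle. The arm covers the spool and the two look-alike bottles in the top view, but the side view shows them upright. Every thing visible from above is unmoved to within 0.1 px.

```bash
python3 -c "
from rig import get_obs,sign_off
o=get_obs();print(o['t'],o['tool_pos'],o['wrist_force']);print(sign_off())"
```

```text
26.8 [ 0.5756375  -0.05295648  0.28094532] [ 0.46259258 -0.13023937  0.46309207]
the job is handed in; nothing more can be done
None
```

I did all three steps in the order asked and handed the job in at 26.8 s, with the gripper open and touching nothing.

- **Oil bottle:** the middle-sized, 126 mm one now stands upright at the free end of the yellow tray. Its nozzle top measured z = 0.129, which is right for the tray floor.
- **Knob:** I turned it about 37° counter-clockwise. In the close-up its pointer lines up with the green tab, both at about 217°.
- **Red lever:** I swung it about 54°. It stands at about 215–215.5° and the tab at 213.8°, so it is within about 2°. The lever hides the tab, so I checked this against the scale ticks and a picture taken before the swing. My first estimate of the stem position had put the tab at 215–216°. I kept the later one because it makes the ticks come out evenly spaced.
- **Other things:** the carton, steel cup, stepper, flux bottle, fuse box and mould cup had not moved (0.1 px or less). The arm hid the spool and the two look-alike bottles from the top camera, so I only saw in the side view that they are still standing in place.

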